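# Tip and nest the corner guards on the bundling board

### The arm

A 6-joint arm with a two-finger parallel gripper is mounted at the origin on the work surface. World frame = base frame: x ahead of the robot, y to its left, z up, the work surface at z = 0. Lengths are in m, angles in degrees, forces in N, time in s.
With the tool pointing down it reaches from about 0.375 to 0.9 m from the base axis. Payload 3.1 kg.
Tool frame: the origin (TCP) lies midway between the tips of the shut fingers; the grasp point (between the pads) lies 19 mm behind it; z points along the fingers, y is the line along which they close (so a half turn about z gives the same grasp; the last joint's range is limited). The gripper opens to 87 mm and grips with 3 to 60 N. Pads are 19 mm wide; open, the fingers measure 117 mm over their backs; the gripper's body (75 mm by 190 mm) begins 51 mm behind the grasp point.
Start: joints at [-73.425, 30.224, 82.088, -0, 67.689, -10.227], TCP at [0.282, -0.558, 0.223] pointing down, gripper open.
Joint ranges: [-176.69, 176.69], [-43.24, 126.21], [12.49, 139.97], [-82, 262], [0, 151.66], [-163.58, 163.58]. Speed limits (degrees/s): [159.86, 159.86, 180, 180, 180, 180].

### API

Orientations are given as a 3x3 rotation matrix whose columns are the frame's x, y, z axes.
In Python, from rig import bot, cams, telemetry, hand_in gives the robot as it stands (bot), with the cameras (cams), the job as plain functions and the readings (telemetry).
- The arm moves only by the tool steer_hand, called after "Emit:" in YAML: its name, and indented under it one key for each argument. Schema: {"type":"object","properties":{"steps":{"type":"array","items":{"type":"array","items":{"type":"number"},"minItems":7,"maxItems":7},"minItems":1,"maxItems":20},"only":{"type":"string"},"quiet":{"type":"boolean"},"lines":{"type":"string"}},"required":["steps"],"additionalProperties":false}. steps is a list of rows, 1 to 20 of them, each of 7 numbers: dx, dy, dz in m, then a rotation vector rx, ry, rz in degrees, then the opening from 0.0 (shut) to 1.0 (fully open); each row is the pose to reach, as a shift and turn from the pose commanded when the call began, along the tool's axes at that moment; what a row does not reach only later rows make up. A row lasts 1/10 s, in which the tool goes at most 0.05 m and 8.59 degrees, less where a joint would pass 70% of its speed; a pose out of reach is approached as far as the arm can. The fingers move at their own pace and stop on an object; the grip force is fixed at half the most. Time passes only in rows, so rows that do not move let the fingers close. The tool returns the time, the measured TCP pose, the force, the opening and the grip force at its end. only (a regular expression) keeps the lines of the reply that match it, lines (a string "A,B") keeps lines A to B, and quiet returns only ok. Input that does not fit is refused with a message, and nothing moves.
- telemetry.read_state(): the state, without advancing time (a new reading comes with each control period).
- cams.capture(name): name is "scene" or "top"; returns a dict with "color" (420x560x3 uint8, red, green, blue), "K" (3x3 intrinsics, pixels), "D" ([k1, k2, p1, p2, k3] as OpenCV has them; the pictures are not rectified), "view" (4x4, takes a point from world to camera coordinates). Camera axes: x right, y up, looking along -z (the intrinsics and any distortion apply to the point x, -y, -z); pixel columns grow to the right and rows downward; lengths in m; the calibration is good to about 2 mm. A picture is of the moment at which its call begins. There is no depth.
- hand_in(): hands the job in; it is judged then, once.
The state is a dict: "time_s": time; "joint_positions": joint angles; "qvel": joint speeds; "tau": joint torques, N m; "position": TCP position; "tcp_rot": TCP orientation; "force": force on the tool from outside, world axes, zero at the start; "moment": the same for the moment, N m; "opening": opening from 0.0 (shut) to 1.0 (fully open); "grasp_force": force on a finger pad.
Only numpy, scipy, OpenCV 4.12 (cv2) and the standard library are available. Lean on these libraries where they do the work, as an engineer would, in place of code of your own. Each camera call takes 0.05 s, during which the arm holds its last target. There are 200 camera calls.

### The job

Bundle the two plastic corner guards on the bundling board without picking either of them up: first push the lying orange one along its lane until its end is home against the steel stop, then tip the standing green one over towards the stop so that it lands on its leg edges like a roof, ridge up. Then straighten it and slide it over the orange one until it is nested fully down on it, legs aligned, with the ends of both flush against the stop. Leave everything else on the table where it is.

Things in the scene. Friction and masses are not known exactly. Their poses are not given: they have to be found in the camera images.
- board: Bundling board, fixed to the table, plywood 395 x 180 mm, two levels. Origin at table height under the step between the levels, on the lane's centre line; x along the lane towards the stop, z up. Bed (pale): top at z = 10 mm, x = 0 to 175 mm. Deck (darker wood, no guides): top at z = 25 mm, x = -200 to 0 mm. Green nested on orange lies at board x = 110 mm, as orange does at home.
- stop (a point): Foot of the steel stop's face on the lane's centre line, at bed height (board x = 175 mm); axes as the board's. The stop is 100 mm wide and 50 mm tall above the bed. A guard touching it has its origin 65 mm before this point.
- edge (a point): Upper edge of the deck's 15 mm step, on the lane's centre line (board x = 0); axes as the board's. Beyond it two low aluminium lips on the bed (5 mm tall, inner faces 36 mm either side of the centre line, board x = 45 to 175 mm) keep the orange guard in its lane; a nested guard rides above them.
- orange_guard: Orange right-angle corner guard, plastic: 130 mm long, legs 45 mm outside, wall 7 mm, about 0.14 kg, slides easily. Lies loose on the bed as a roof, 36.8 mm tall, 64 mm wide (widest 5 mm above its underside, sides at 45 degrees), along the lane, 15 to 40 mm short of the stop. Origin at half length, midway between the legs, at leg-edge height; x along it to the stop, z to the ridge (up).
- green_guard: Green corner guard, same moulding and frame as the orange one. Starts standing on end on the deck: x up, origin 65 mm above the deck, z (ridge direction) pointing back from the stop within 17 degrees, open side towards the stop. Pushed high on the ridge it goes past balance at some 15 degrees, turns over the line of its two leg edges and lands ridge up on the deck, x then along the lane.
- green_ridge (a point): Point on the green guard's outer ridge at half length, 36.8 mm from its origin along its z. Slid along the deck, the green guard's inside clears the orange ridge by 5 mm; it tips down onto the orange one once its centre has left the deck; nested, its origin is 10 mm above the orange one's.
- bottle_a: Bystander: clear glass bottle, cork on top, 68 mm diameter, 190 mm tall (plus cork). Origin at the centre of its underside.
- bottle_b: Bystander: green glass bottle, cork on top, 68 mm diameter, 190 mm tall (plus cork). Origin at the centre of its underside.
- bottle_c: Bystander: clear glass bottle, cork on top, 68 mm diameter, 190 mm tall (plus cork). Origin at the centre of its underside.
- tin: Bystander: small steel tin, 38 mm diameter, 65 mm tall, standing on the board's bed beside the lane. Origin at the centre of its underside.
- sample: Bystander: amber sample jar, 36 mm diameter, 75 mm tall, standing on the board's bed beside the lane. Origin at the centre of its underside.
- tape: Bystander: paper tape roll lying flat, 96 mm diameter, 48 mm tall. Origin at the centre of its underside.
- mug: Bystander: blue mug, 76 mm diameter, 85 mm tall. Origin at the centre of its underside.
- bracket: Bystander: short dark steel angle lying ridge up, 60 mm long, 42 mm wide, 25 mm tall; not part of the bundle. Origin at the centre of its underside.

How it is judged:
By the outcome, as a careful person would: the job done as asked, in the order asked, and still so for the second after the job is handed in, with the robot touching nothing.
It also fails if it takes over 64 s, if anything falls off the work surface, if the arm or the gripper's body presses on something with over 40 N, if the wrist force passes 120 N, or if a joint passes its speed limit or range.

## Working session

There is one attempt and no reset: what is moved stays moved. The work goes in short steps, Python scripts to look and compute and a tool call to move; the robot and the scene stay as the last step left them, time stands still between calls to the robot, and variables do not carry over. Pictures are saved under pics/ and viewed, at most 10 in all, crops included, and the job is handed in when it is done.

```bash
ls; mkdir -p pics
```

Run:
```python
from rig import bot, cams, telemetry, hand_in
import cv2,numpy as np
for n in("scene","top"):
    c=cams.capture(n); cv2.imwrite(f"pics/{n}0.png",c["color"][:,:,::-1]); print(n,c["K"].tolist(),c["D"],np.round(c["view"],4).tolist())
s=telemetry.read_state(); print(s["time_s"],s["position"],np.round(s["tcp_rot"],3).tolist())
```

```text
pics
rig.py
scene [[413.0699314462304, 0.0, 276.1969230967953], [0.0, 413.0699314462304, 207.46393383145605], [0.0, 0.0, 1.0]] [-0.03164134  0.          0.          0.          0.        ] [[0.7494, 0.6621, -0.0116, -0.4859], [-0.5761, 0.6605, 0.4815, 0.2581], [0.3265, -0.3541, 0.8763, -1.002], [0.0, 0.0, 0.0, 1.0]]
top [[383.6098478745705, 0.0, 280.09277289963995], [0.0, 383.6098478745705, 206.44201949152193], [0.0, 0.0, 1.0]] [0.02059562 0.         0.         0.         0.        ] [[-0.008, -1.0, -0.005, 0.0565], [0.9982, -0.0083, 0.0594, -0.5724], [-0.0595, -0.0046, 0.9982, -0.9418], [0.0, 0.0, 0.0, 1.0]]
0.1 [ 0.28168061 -0.55717912  0.22167505] [[0.893, 0.451, -0.001], [0.451, -0.893, 0.002], [0.0, -0.002, -1.0]]
```

View pics/scene0.png

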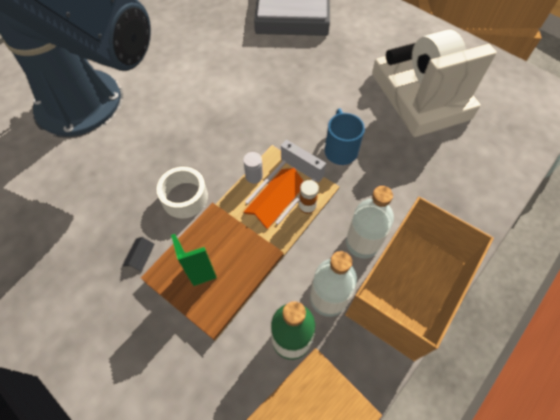

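View pics/top0.png

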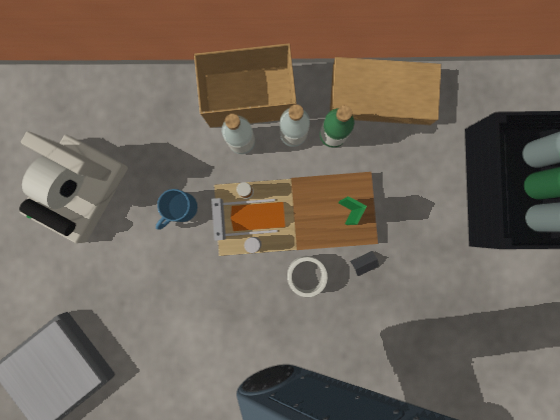

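Create h.py:
```python
from rig import bot, cams, telemetry, hand_in
import cv2,numpy as np
F=np.diag([1,-1,-1.])
def cast(c,uv,z):
    p=cv2.undistortPoints(np.array(uv,float).reshape(-1,1,2),c["K"],c["D"])[:,0]
    V=np.array(c["view"]);R=V[:3,:3];C=-R.T@V[:3,3]
    d=np.c_[p[:,0],-p[:,1],-np.ones(len(p))]@R
    return C+d*((z-C[2])/d[:,2])[:,None]
def proj(c,P):
    V=np.array(c["view"]);q=(np.atleast_2d(P)@V[:3,:3].T+V[:3,3])@F
    return cv2.projectPoints(q,np.zeros(3),np.zeros(3),c["K"],c["D"])[0][:,0]
def mask(c,lo,hi):
    h=cv2.cvtColor(c["color"],cv2.COLOR_RGB2HSV); return cv2.inRange(h,lo,hi)
def big(m):
    cs=cv2.findContours(m,0,cv2.CHAIN_APPROX_NONE)[0]; return max(cs,key=cv2.contourArea)
```

Run:
```python
from h import *
c=cams.capture("top");s=cams.capture("scene")
print("C",[(-np.array(k["view"])[:3,:3].T@np.array(k["view"])[:3,3]).round(3) for k in(c,s)])
h=cv2.cvtColor(c["color"],cv2.COLOR_RGB2HSV)
for u,v in((310,230),(260,190),(257,217),(345,203),(357,213),(218,220)):print(h[v,u])
for n,k,(x,y,w,hh) in(("top",c,(200,165,190,100)),("scene",s,(140,140,200,200))):
    f=800/w if n=="top" else 3
    cv2.imwrite(f"pics/{n}crop.png",cv2.resize(k["color"][y:y+hh,x:x+w,::-1],None,fx=f if n!="top" else 4,fy=f if n!="top" else 4,interpolation=cv2.INTER_CUBIC))
```

```text
C [array([0.516, 0.047, 0.974]), array([ 0.84 , -0.204,  0.748])]
[ 14 150 126]
[ 19  97 108]
[ 14 215 154]
[ 68 179  94]
[ 68 170 114]
[  0   3 150]
```

View pics/topcrop.png

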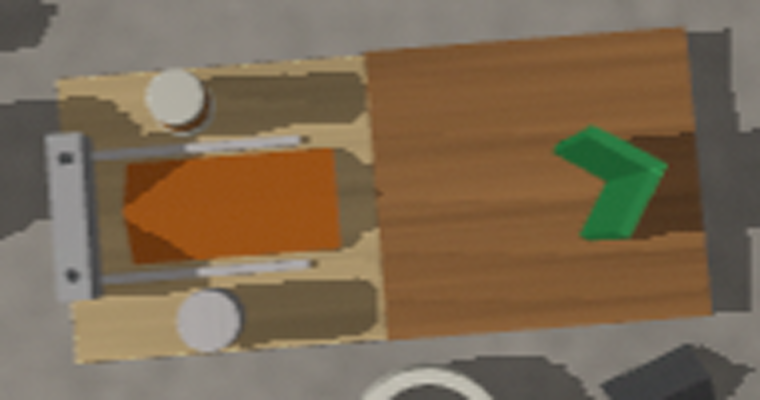

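View pics/scenecrop.png

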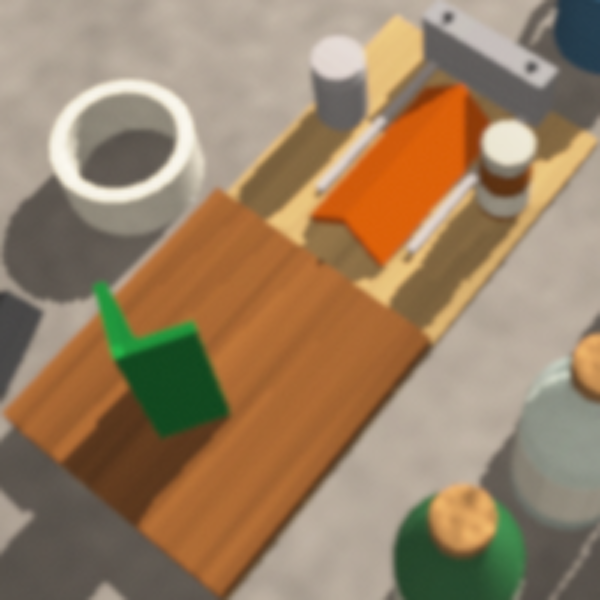

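Create frame.py:
```python
from h import *
def T(u,v): return [200+u/4-.375,165+v/4-.375]
c=cams.capture("top")
D=cast(c,[T(366,53),T(685,28),T(712,312),T(387,340)],.025)[:,:2]
xa=(D[0]-D[1]+D[3]-D[2]);ang=np.degrees(np.arctan2(xa[1],xa[0]))
```

Run:
```python
from frame import *
print("deck",D.round(4).tolist(),[np.linalg.norm(D[i]-D[(i+1)%4]) for i in range(4)],"ang",ang)
S=cast(c,[T(85,133),T(97,297)],.06)[:,:2];print("stop",S)
ctr=D.mean(0);a=xa/np.linalg.norm(xa);b=np.array([-a[1],a[0]])
B0=ctr+.1*a;print("B0 deck",B0)
y=D[1]-D[2]+D[0]-D[3];print("ang from y",np.degrees(np.arctan2(y[1],y[0]))) 
f=lambda P:np.c_[(P-B0)@a,(P-B0)@b].round(4).tolist()
print("stop board",f(S))
cnt=big(mask(c,(9,195,60),(16,255,255)))[:,0];print("or bbox",cv2.minAreaRect(cnt))
O=cast(c,[T(340,249)],.010+.005);print("or corners",f(cast(c,[T(334,149),T(340,249),T(135,264),T(126,163)],.015)[:,:2]))
print("or ridge",f(cast(c,[T(121,212),T(339,199)],.0468)[:,:2]))
G=cast(c,[T(666,165),T(591,126),T(630,238)],.155)[:,:2];print("green",G,f(G))
w=lambda u:u/np.linalg.norm(u)
z=-(w(G[1]-G[0])+w(G[2]-G[0]));print("z ang rel -lane",np.degrees(np.arctan2(z@b,z@a)),"world",np.degrees(np.arctan2(z[1],z[0])))
cy=cast(c,[T(175,97)],.085);print("sample?",f(cy[:,:2]),"tin",f(cast(c,[T(209,320)],.075)[:,:2]))
print(telemetry.read_state()["time_s"])
```

```text
deck [[0.6434, 0.0237], [0.6573, -0.1747], [0.4813, -0.1874], [0.4656, 0.0125]] [np.float64(0.19887604808345252), np.float64(0.17642058634629923), np.float64(0.20048002889527142), np.float64(0.1781954518886571)] ang 94.24025395893773
stop [[0.59204761 0.19304954]
 [0.49424349 0.18579095]]
B0 deck [0.55451161 0.01826231]
ang from y 3.8547625994185863
stop board [[0.1715, -0.0504], [0.1715, 0.0477]]
or bbox ((257.1306457519531, 216.1110382080078), (24.756593704223633, 52.3956184387207), 85.36454010009766)
or corners [[0.0235, -0.0317], [0.025, 0.0309], [0.1533, 0.0298], [0.1542, -0.0337]]
or ridge [[0.1553, -0.002], [0.0233, 0.001]]
green [[ 0.5643622  -0.13259094]
 [ 0.58559846 -0.09302694]
 [ 0.52558077 -0.11264067]] [[-0.1512, 0.0013], [-0.1133, -0.0228], [-0.1284, 0.0385]]
z ang rel -lane -166.96404170438765 world -72.7237877454499
sample? [[0.1139, -0.0647]] tin [[0.105, 0.0663]]
0.25
```

Create go.py:
```python
import sys,numpy as np
from rig import bot, cams, telemetry, hand_in
from scipy.spatial.transform import Rotation as R
th=np.radians(94.05);a=np.array([np.cos(th),np.sin(th)]);b=np.array([-a[1],a[0]])
B0=np.array([.5546,.0175])
def d(bx,by,z,yaw=0):
    s=telemetry.read_state();p=np.array(s["position"]);M=np.array(s["tcp_rot"])
    w=np.r_[B0+bx*a+by*b,z]
    t=th+np.radians(yaw);X=np.array([np.cos(t),np.sin(t),0]);Z=np.array([0,0,-1.])
    G=np.c_[X,np.cross(Z,X),Z]
    return (M.T@(w-p)).round(4),R.from_matrix(M.T@G).as_rotvec(degrees=True).round(2)
def where():
    s=telemetry.read_state();p=s["position"];q=np.array(p[:2])-B0;X=np.array(s["tcp_rot"])[:,0]
    print("t",round(s["time_s"],2),"board",round(q@a,4),round(q@b,4),"z",round(p[2],4),"yaw",round(np.degrees(np.arctan2(X[1],X[0])-th),2),"F",np.round(s["force"],1),"op",s["opening"])
if __name__=="__main__":
    where()
    v=list(map(float,sys.argv[1:]))
    if v: print(*d(*v))
```

```bash
python3 go.py .002 0 .20
```

```text
t 0.25 board -0.5543 0.3128 z 0.2221 yaw -67.25 F [ 0.8 -0.7 -0.8] op 0.9991456617137691
[ 0.5036 -0.392   0.0226] [-4.000e-02 -4.000e-02 -6.725e+01]
```

Emit:
steer_hand:
  steps:
    - [0.504, -0.392, 0.0226, 0, 0, -67.2, 0]
    - [0.504, -0.392, 0.0226, 0, 0, -67.2, 0]
    - [0.504, -0.392, 0.0226, 0, 0, -67.2, 0]
    - [0.504, -0.392, 0.0226, 0, 0, -67.2, 0]
    - [0.504, -0.392, 0.0226, 0, 0, -67.2, 0]
    - [0.504, -0.392, 0.0226, 0, 0, -67.2, 0]
    - [0.504, -0.392, 0.0226, 0, 0, -67.2, 0]
    - [0.504, -0.392, 0.0226, 0, 0, -67.2, 0]
    - [0.504, -0.392, 0.0226, 0, 0, -67.2, 0]
    - [0.504, -0.392, 0.0226, 0, 0, -67.2, 0]
    - [0.504, -0.392, 0.0226, 0, 0, -67.2, 0]
    - [0.504, -0.392, 0.0226, 0, 0, -67.2, 0]
    - [0.504, -0.392, 0.0226, 0, 0, -67.2, 0]
    - [0.504, -0.392, 0.0226, 0, 0, -67.2, 0]
    - [0.504, -0.392, 0.0226, 0, 0, -67.2, 0]
    - [0.504, -0.392, 0.0226, 0, 0, -67.2, 0]
    - [0.504, -0.392, 0.0226, 0, 0, -67.2, 0]
    - [0.504, -0.392, 0.0226, 0, 0, -67.2, 0]

```text
time_s: 2.05
position: [0.5546, 0.018, 0.2001]
tcp_rot: [[-0.068, 0.998, -0.0], [0.998, 0.068, -0.0], [-0.0, -0.0, -1.0]]
force: [0.5, 0.9, 0.1]
opening: 0.003
grasp_force: 0.0
```

```bash
python3 go.py .002 0 .032
```

```text
t 2.05 board 0.0005 -0.0001 z 0.2001 yaw -0.17 F [0.5 0.9 0.1] op 0.003494073145465265
[ 0.0015 -0.      0.1681] [-0.01  0.01 -0.17]
```

Emit:
steer_hand:
  steps:
    - [0, 0, 0.05, 0, 0, 0, 0]
    - [0, 0, 0.09, 0, 0, 0, 0]
    - [0, 0, 0.13, 0, 0, 0, 0]
    - [0, 0, 0.155, 0, 0, 0, 0]
    - [0, 0, 0.168, 0, 0, 0, 0]
    - [0, 0, 0.168, 0, 0, 0, 0]

```text
time_s: 2.65
position: [0.5539, 0.0188, 0.0306]
tcp_rot: [[-0.069, 0.998, -0.003], [0.998, 0.069, 0.001], [0.001, -0.003, -1.0]]
force: [-0.4, -0.4, 1.2]
opening: 0.008
grasp_force: 0.0
```

```bash
python3 go.py
```

```text
t 2.65 board 0.0013 0.0006 z 0.0306 yaw -0.12 F [-0.4 -0.4  1.2] op 0.008279868901253965
```

Emit:
steer_hand:
  steps:
    - [0.006, 0, 0, 0, 0, 0, 0]
    - [0.012, 0, 0, 0, 0, 0, 0]
    - [0.017, 0, 0, 0, 0, 0, 0]
    - [0.022, 0, 0, 0, 0, 0, 0]
    - [0.026, 0, 0, 0, 0, 0, 0]
    - [0.029, 0, 0, 0, 0, 0, 0]
    - [0.031, 0, 0, 0, 0, 0, 0]

```text
time_s: 3.35
position: [0.5529, 0.0506, 0.0321]
tcp_rot: [[-0.07, 0.998, 0.0], [0.998, 0.07, -0.0], [-0.0, 0.0, -1.0]]
force: [0.0, -1.9, 1.5]
opening: 0.006
grasp_force: 0.7
```

```bash
python3 go.py
```

```text
t 3.35 board 0.0331 -0.0007 z 0.0321 yaw -0.03 F [ 0.  -1.9  1.5] op 0.005518482511313649
```

Emit:
steer_hand:
  steps:
    - [0.001, 0, 0, 0, 0, 0, 0]
    - [0.002, 0, 0, 0, 0, 0, 0]
    - [0.003, 0, 0, 0, 0, 0, 0]
    - [0.003, 0, 0, 0, 0, 0, 0]

```text
time_s: 3.75
position: [0.5528, 0.0528, 0.0319]
tcp_rot: [[-0.07, 0.998, 0.0], [0.998, 0.07, -0.001], [-0.001, 0.0, -1.0]]
force: [0.6, -3.6, 1.7]
opening: 0.003
grasp_force: 1.6
```

```bash
python3 go.py
```

```text
t 3.75 board 0.0354 -0.0007 z 0.0319 yaw -0.04 F [ 0.6 -3.6  1.7] op 0.002576293396306691
```

Emit:
steer_hand:
  steps:
    - [0.001, 0, 0, 0, 0, 0, 0]
    - [0.002, 0, 0, 0, 0, 0, 0]
    - [0.003, 0, 0, 0, 0, 0, 0]
    - [0.003, 0, 0, 0, 0, 0, 0]

```text
time_s: 4.15
position: [0.5529, 0.0531, 0.032]
tcp_rot: [[-0.072, 0.997, 0.001], [0.997, 0.072, -0.004], [-0.005, 0.0, -1.0]]
force: [-1.2, -12.7, 0.3]
opening: 0.006
grasp_force: 6.7
```

```bash
python3 go.py
```

```text
t 4.15 board 0.0356 -0.0009 z 0.032 yaw 0.09 F [ -1.2 -12.7   0.3] op 0.006014818333560454
```

Emit:
steer_hand:
  steps:
    - [-0.012, 0, 0, 0, 0, 0, 0]
    - [-0.015, 0, -0.02, 0, 0, 0, 0]
    - [-0.015, 0, -0.06, 0, 0, 0, 0]
    - [-0.015, 0, -0.11, 0, 0, 0, 0]
    - [-0.015, 0, -0.158, 0, 0, 0, 0]
    - [-0.015, 0, -0.168, 0, 0, 0, 0]
    - [-0.015, 0, -0.168, 0, 0, 0, 0]

```text
time_s: 4.85
position: [0.5544, 0.0415, 0.2021]
tcp_rot: [[-0.07, 0.998, 0.005], [0.998, 0.07, 0.0], [0.0, 0.005, -1.0]]
force: [0.8, 0.7, -0.6]
opening: 0.006
grasp_force: 0.0
```

```bash
python3 go.py -.185 -.0065 .20 13
```

```text
t 4.85 board 0.024 -0.0015 z 0.2021 yaw -0.06 F [ 0.8  0.7 -0.6] op 0.006306022152930249
[-0.209   0.0052  0.0021] [  0.27   0.03 -13.06]
```

Run:
```python
from h import *
import go
c=cams.capture("top")
cv2.imwrite("pics/t2.png",cv2.resize(c["color"][165:265,200:390,::-1],None,fx=4,fy=4,interpolation=cv2.INTER_CUBIC))
m=mask(c,(60,100,50),(75,255,255));m[:165]=0;m[265:]=0;print(big(m)[:,0].min(0),big(m)[:,0].max(0))
for x,z in((.045,.03),(.175,.03)):
  pass
```

```text
[524 167] [559 198]
```

Emit:
steer_hand:
  steps:
    - [-0.05, 0.001, 0, 0, 0, -5, 0]
    - [-0.1, 0.002, 0, 0, 0, -10, 0]
    - [-0.15, 0.004, 0, 0, 0, -13, 0]
    - [-0.195, 0.005, 0, 0, 0, -13, 0]
    - [-0.209, 0.005, 0, 0, 0, -13, 0]
    - [-0.209, 0.005, 0, 0, 0, -13, 0]
    - [-0.209, 0.005, 0.035, 0, 0, -13, 0]
    - [-0.209, 0.005, 0.07, 0, 0, -13, 0]
    - [-0.209, 0.005, 0.07, 0, 0, -13, 0]

```text
time_s: 5.8
position: [0.5681, -0.1624, 0.1245]
tcp_rot: [[-0.294, 0.956, -0.013], [0.956, 0.294, 0.007], [0.011, -0.01, -1.0]]
force: [-1.4, 0.5, 0.3]
opening: 0.002
grasp_force: 0.0
```

```bash
python3 go.py -.161 -.001 .13 13
```

```text
t 5.8 board -0.1804 -0.0008 z 0.1245 yaw 13.04 F [-1.4  0.5  0.3] op 0.0017846705632056099
[ 0.0189  0.0045 -0.0054] [-0.57 -0.61  0.04]
```

Emit:
steer_hand:
  steps:
    - [0, 0, 0, 0, 0, 0, 0]
    - [0, 0, 0, 0, 0, 0, 0]

```text
time_s: 6.0
position: [0.5739, -0.1661, 0.1312]
tcp_rot: [[-0.294, 0.956, 0.002], [0.956, 0.294, -0.001], [-0.001, 0.002, -1.0]]
force: [-0.4, 0.1, -0.1]
opening: 0.004
grasp_force: 0.0
```

```bash
python3 go.py -.161 -.001 .13 13
```

```text
t 6.0 board -0.1845 -0.0063 z 0.1312 yaw 13.02 F [-0.4  0.1 -0.1] op 0.0037936080501624904
[0.0241 0.0001 0.0012] [0.09 0.07 0.02]
```

Emit:
steer_hand:
  steps:
    - [0.01, 0, 0, 0, 0, 0, 0]
    - [0.018, 0, 0, 0, 0, 0, 0]
    - [0.022, 0, 0, 0, 0, 0, 0]
    - [0.026, 0, 0, 0, 0, 0, 0]
    - [0.03, 0, 0, 0, 0, 0, 0]
    - [0.034, 0, 0, 0, 0, 0, 0]
    - [0.038, 0, 0, 0, 0, 0, 0]
    - [0.042, 0, 0, 0, 0, 0, 0]
    - [0.046, 0, 0, 0, 0, 0, 0]

```text
time_s: 6.9
position: [0.5594, -0.1226, 0.1299]
tcp_rot: [[-0.292, 0.956, -0.0], [0.956, 0.292, 0.0], [0.0, -0.0, -1.0]]
force: [-1.0, -0.4, 0.2]
opening: 0.007
grasp_force: 0.0
```

```bash
python3 go.py;  python3 - <<'E'
from h import *
c=cams.capture("scene")
cv2.imwrite("pics/s3.png",cv2.resize(c["color"][140:340,140:340,::-1],None,fx=3,fy=3,interpolation=cv2.INTER_CUBIC))
E
```

```text
t 6.9 board -0.1401 0.0051 z 0.1299 yaw 12.94 F [-1.  -0.4  0.2] op 0.0068996669636754515
```

View pics/s3.png

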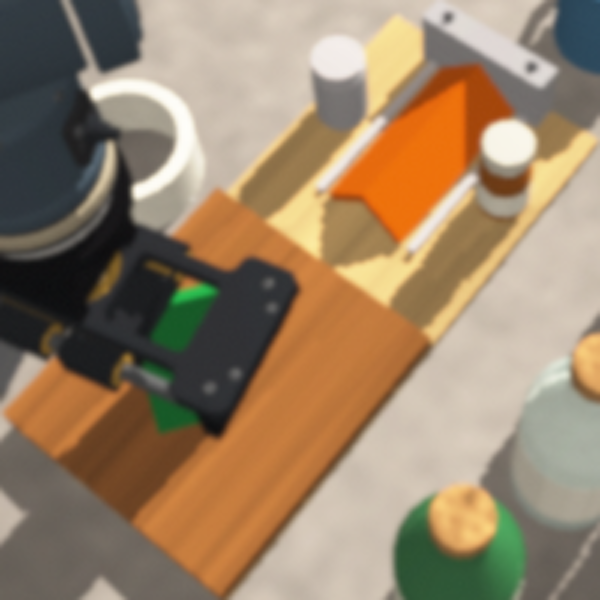

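The orange guard is up against the stop (its front end is at about crop (490,75)). The green guard is tilting under the gripper at about (180,360), so I keep pushing.

Emit:
steer_hand:
  steps:
    - [0.004, 0, 0, 0, 0, 0, 0]
    - [0.008, 0, 0, 0, 0, 0, 0]
    - [0.012, 0, 0, 0, 0, 0, 0]
    - [0.016, 0, 0, 0, 0, 0, 0]
    - [0.019, 0, 0, 0, 0, 0, 0]
    - [0.019, 0, 0, 0, 0, 0, 0]
    - [0.019, 0, 0, 0, 0, 0, 0]
    - [0.019, 0, 0, 0, 0, 0, 0]
    - [0.019, 0, 0, 0, 0, 0, 0]
    - [0.019, 0, 0, 0, 0, 0, 0]
    - [0, 0, -0.03, 0, 0, 0, 0]
    - [-0.03, 0, -0.06, 0, 0, 0, 0]
    - [-0.08, 0, -0.06, 0, 0, 0, 0]
    - [-0.12, 0, -0.06, 0, 0, 0, 0]
    - [-0.12, 0, -0.06, 0, 0, 0, 0]

```text
time_s: 8.45
position: [0.5967, -0.2438, 0.1906]
tcp_rot: [[-0.288, 0.958, 0.004], [0.958, 0.288, -0.005], [-0.006, 0.003, -1.0]]
force: [-0.3, 1.5, 0.9]
opening: 0.002
grasp_force: 0.0
```

```bash
python3 go.py;  python3 - <<'E'
from h import *
for n in("scene","top"):
  c=cams.capture(n); x,y,w,h=(140,140,200,200) if n=="scene" else (200,165,190,100)
  cv2.imwrite(f"pics/{n}4.png",cv2.resize(c["color"][y:y+h,x:x+w,::-1],None,fx=4 if n=="top" else 3,fy=4 if n=="top" else 3,interpolation=cv2.INTER_CUBIC))
E
```

```text
t 8.45 board -0.2636 -0.0235 z 0.1906 yaw 12.69 F [-0.3  1.5  0.9] op 0.0019009218233698856
```

View pics/top4.png

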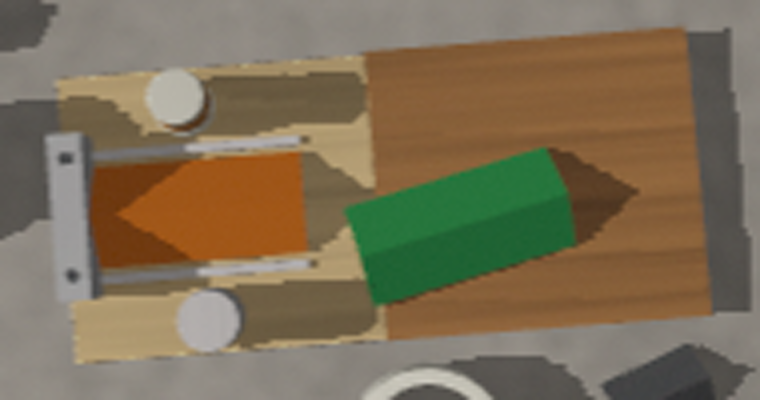

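Green has landed ridge up on the deck, with crop corners at (347,208), (548,149), (577,244) and (374,304). It is yawed and off to the tin side. I'll measure it now.

Create meas.py:
```python
from h import *
import go
c=cams.capture("top")
def meas(lo,hi,zw):
    m=mask(c,lo,hi);m[:165]=0;m[265:]=0;m[:,:200]=0;m[:,395:]=0
    k=big(m)[:,0].astype(float)
    W=(cast(c,k,zw)[:,:2]-go.B0)@np.c_[go.a,go.b]
    r=cv2.minAreaRect((W*1000).astype(np.float32)); bx=cv2.boxPoints(r)
    e=max((bx[1]-bx[0],bx[2]-bx[1]),key=np.linalg.norm); e=e*np.sign(e[0])
    print("ctr mm",np.round(r[0],1),"size",np.round(r[1],1),"yaw",round(float(np.degrees(np.arctan2(e[1],e[0]))),1))
```

Run:
```python
from meas import *
meas((60,100,50),(75,255,255),.030); meas((8,170,60),(16,255,255),.015)
```

```bash
python3 go.py -.052 .025 .20 13
```

```text
ctr mm [-50.9  22.7] size [131.9  62.2] yaw 12.5
ctr mm [112.4  -0.6] size [ 63.  131.4] yaw -0.1
t 8.6 board -0.2567 -0.0211 z 0.1893 yaw 12.91 F [ 0.7  0.1 -0.3] op 0.0016507772905479667
[ 0.2099  0.0008 -0.0103] [-0.06 -0.11 -0.09]
```

Emit:
steer_hand:
  steps:
    - [0.05, 0, -0.01, 0, 0, 0, 1]
    - [0.1, 0.001, -0.01, 0, 0, 0, 1]
    - [0.15, 0.001, -0.01, 0, 0, 0, 1]
    - [0.195, 0.002, -0.01, 0, 0, 0, 1]
    - [0.21, 0.002, -0.01, 0, 0, 0, 1]
    - [0.21, 0.002, -0.01, 0, 0, 0, 1]
    - [0.21, 0.002, -0.01, 0, 0, 0, 1]
    - [0.21, 0.002, -0.01, 0, 0, 0, 1]

```text
time_s: 9.4
position: [0.5361, -0.0376, 0.2001]
tcp_rot: [[-0.291, 0.957, 0.001], [0.957, 0.291, -0.001], [-0.001, 0.001, -1.0]]
force: [-0.3, -0.3, 0.3]
opening: 0.646
grasp_force: 0.0
```

```bash
python3 go.py -.053 .023 .0280 12.5
```

```text
t 9.4 board -0.0536 0.0223 z 0.2001 yaw 12.9 F [-0.3 -0.3  0.3] op 0.6461407720968118
[ 0.001  -0.0007  0.1721] [0.06 0.07 0.4 ]
```

Emit:
steer_hand:
  steps:
    - [0, 0, 0, 0, 0, 0, 1]
    - [0, 0, 0, 0, 0, 0, 1]
    - [0, 0, 0, 0, 0, 0, 1]
    - [0, 0, 0, 0, 0, 0, 1]
    - [0, 0, 0, 0, 0, 0, 1]
    - [0, 0, 0.04, 0, 0, 0, 1]
    - [0, 0, 0.08, 0, 0, 0, 1]
    - [0, 0, 0.12, 0, 0, 0, 1]
    - [0, 0, 0.15, 0, 0, 0, 1]
    - [0, 0, 0.165, 0, 0, 0, 1]
    - [0, 0, 0.172, 0, 0, 0, 1]
    - [0, 0, 0.172, 0, 0, 0, 1]
    - [0, 0, 0.172, 0, 0, 0, 1]

```text
time_s: 10.7
position: [0.5358, -0.0364, 0.0286]
tcp_rot: [[-0.292, 0.956, 0.001], [0.956, 0.292, -0.0], [-0.001, 0.001, -1.0]]
force: [1.2, -0.9, 0.1]
opening: 0.999
grasp_force: 0.0
```

```bash
python3 go.py -.053 0 .028 0
```

```text
t 10.7 board -0.0524 0.0225 z 0.0286 yaw 12.96 F [ 1.2 -0.9  0.1] op 0.998945582783064
[-0.0056  0.0218  0.0007] [ 0.08  0.04 12.96]
```

Emit:
steer_hand:
  steps:
    - [0, 0, 0, 0, 0, 0, 0.76]
    - [0, 0, 0, 0, 0, 0, 0.76]
    - [0, 0, 0, 0, 0, 0, 0.76]
    - [0, 0, 0, 0, 0, 0, 0.76]
    - [0, 0, 0, 0, 0, 0, 0.76]
    - [0, 0, 0, 0, 0, 0, 0.76]

```text
time_s: 11.3
position: [0.5351, -0.0362, 0.028]
tcp_rot: [[-0.292, 0.956, 0.0], [0.956, 0.292, -0.0], [-0.0, 0.0, -1.0]]
force: [0.5, 0.2, -0.3]
opening: 0.766
grasp_force: 0.0
```

```bash
python3 go.py
```

```text
t 11.3 board -0.0522 0.0232 z 0.028 yaw 12.95 F [ 0.5  0.2 -0.3] op 0.7660549399004287
```

Emit:
steer_hand:
  steps:
    - [-0.001, 0.004, 0, 0, 0, 2, 0.76]
    - [-0.002, 0.008, 0, 0, 0, 4, 0.76]
    - [-0.003, 0.012, 0, 0, 0, 7, 0.76]
    - [-0.004, 0.016, 0, 0, 0, 9, 0.76]
    - [-0.005, 0.02, 0, 0, 0, 11, 0.76]
    - [-0.006, 0.0218, 0, 0, 0, 13, 0.76]
    - [-0.006, 0.0218, 0, 0, 0, 13, 0.75]
    - [-0.006, 0.0218, 0, 0, 0, 13, 0.745]
    - [-0.006, 0.0218, 0, 0, 0, 13, 0.74]
    - [-0.006, 0.0218, 0, 0, 0, 13, 0.74]
    - [-0.006, 0.0218, 0, 0, 0, 13, 0.74]

```text
time_s: 12.4
position: [0.5575, -0.0355, 0.0279]
tcp_rot: [[-0.07, 0.998, -0.0], [0.998, 0.07, 0.0], [0.0, -0.0, -1.0]]
force: [-0.5, -0.2, -1.1]
opening: 0.742
grasp_force: 4.5
```

```bash
python3 go.py
```

Run:
```python
from meas import *
meas((60,100,50),(75,255,255),.030)
```

```text
t 12.4 board -0.0531 0.0008 z 0.0279 yaw -0.04 F [-0.5 -0.2 -1.1] op 0.741895697180823
ctr mm [13.2  8.9] size [61.6 19.7] yaw 85.4
```

Emit:
steer_hand:
  steps:
    - [0, 0, 0, 0, 0, 0, 0.9]
    - [0, 0, 0, 0, 0, 0, 0.95]
    - [0, 0, 0, 0, 0, 0, 0.95]
    - [0, 0, 0, 0, 0, 0, 0.95]
    - [0, 0, -0.03, 0, 0, 0, 0.95]
    - [0, 0, -0.08, 0, 0, 0, 0.95]
    - [0, 0, -0.12, 0, 0, 0, 0.9]
    - [-0.03, 0, -0.14, 0, 0, 0, 0.37]
    - [-0.07, 0, -0.14, 0, 0, 0, 0.37]
    - [-0.1, 0, -0.14, 0, 0, 0, 0.37]
    - [-0.14, 0, -0.14, 0, 0, 0, 0.37]
    - [-0.17, 0, -0.14, 0, 0, 0, 0.37]
    - [-0.17, 0, -0.14, 0, 0, 0, 0.37]
    - [-0.17, 0, -0.14, 0, 0, 0, 0.37]

```text
time_s: 13.85
position: [0.5692, -0.2054, 0.1677]
tcp_rot: [[-0.068, 0.998, -0.001], [0.998, 0.068, 0.001], [0.001, -0.0, -1.0]]
force: [0.6, -0.2, 0.3]
opening: 0.395
grasp_force: 0.0
```

Run:
```python
from meas import *
meas((60,100,50),(75,255,255),.030)
```

```bash
python3 go.py -.151 0 .034
```

```text
ctr mm [-47.6   1.6] size [131.5  62. ] yaw 8.0
t 13.9 board -0.2224 0.0013 z 0.1677 yaw -0.07 F [-0.1  0.1  0. ] op 0.3868109360740281
[0.0712 0.0014 0.1338] [-0.06 -0.07 -0.07]
```

Emit:
steer_hand:
  steps:
    - [0.04, 0.001, 0.03, 0, 0, 0, 0.37]
    - [0.066, 0.0015, 0.07, 0, 0, 0, 0.37]
    - [0.066, 0.0015, 0.11, 0, 0, 0, 0.37]
    - [0.066, 0.0015, 0.128, 0, 0, 0, 0.37]
    - [0.066, 0.0015, 0.134, 0, 0, 0, 0.37]
    - [0.066, 0.0015, 0.134, 0, 0, 0, 0.37]

```text
time_s: 14.5
position: [0.566, -0.1379, 0.0334]
tcp_rot: [[-0.071, 0.997, -0.002], [0.997, 0.071, 0.001], [0.001, -0.002, -1.0]]
force: [0.6, 0.2, 0.7]
opening: 0.373
grasp_force: 0.0
```

```bash
python3 go.py
```

```text
t 14.5 board -0.1558 -0.0004 z 0.0334 yaw 0.04 F [0.6 0.2 0.7] op 0.3731331027872993
```

Emit:
steer_hand:
  steps:
    - [0.006, 0, 0, 0, 0, 0, 0.37]
    - [0.012, 0, 0, 0, 0, 0, 0.37]
    - [0.017, 0, 0, 0, 0, 0, 0.37]
    - [0.022, 0, 0, 0, 0, 0, 0.37]
    - [0.027, 0, 0, 0, 0, 0, 0.37]
    - [0.032, 0, 0, 0, 0, 0, 0.37]
    - [0.037, 0, 0, 0, 0, 0, 0.37]
    - [0.042, 0, 0, 0, 0, 0, 0.37]
    - [0.045, 0, 0, 0, 0, 0, 0.37]
    - [0.045, 0, 0, 0, 0, 0, 0.37]

```text
time_s: 15.5
position: [0.5633, -0.0938, 0.0339]
tcp_rot: [[-0.07, 0.998, -0.0], [0.998, 0.07, 0.0], [0.0, -0.0, -1.0]]
force: [-0.4, -0.3, -0.5]
opening: 0.37
grasp_force: 0.0
```

Run:
```python
from h import *
import go
go.where()
for n in("scene","top"):
  c=cams.capture(n); x,y,w,h=(140,140,200,200) if n=="scene" else (200,165,190,100)
  cv2.imwrite(f"pics/{n}5.png",cv2.resize(c["color"][y:y+h,x:x+w,::-1],None,fx=4 if n=="top" else 3,fy=4 if n=="top" else 3,interpolation=cv2.INTER_CUBIC))
```

```text
t 15.5 board -0.1117 -0.0008 z 0.0339 yaw -0.03 F [-0.4 -0.3 -0.5] op 0.3696164100185351
```

View pics/top5.png

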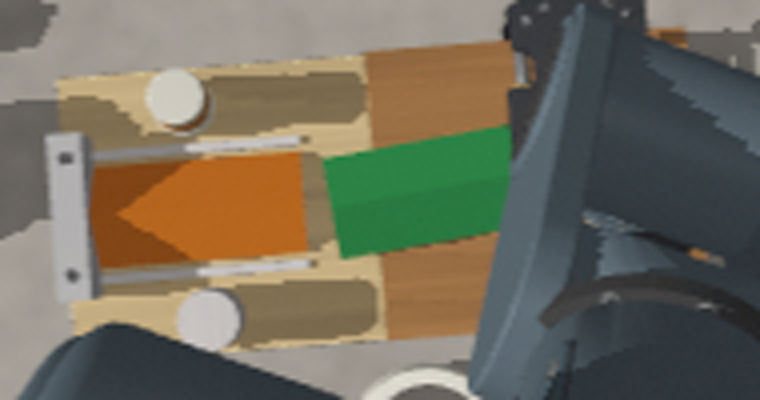

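The gripper hides green's rear end. Its front end is at crop (325,158)–(342,257), and its upper edge still slopes more than the lane does, so some yaw is left. I'll measure how much from the visible part.

Add to meas.py:
```python
def vis():
    c=cams.capture("top");m=mask(c,(60,100,50),(75,255,255));m[:165]=0;m[265:]=0;m[:,:200]=0;m[:,395:]=0
    k=big(m)[:,0].astype(float);W=((cast(c,k,.03)[:,:2]-go.B0)@np.c_[go.a,go.b])*1000
    f=W[:,0].max();q=W[(W[:,0]>f-80)&(W[:,0]<f-12)];mid=np.median(q[:,1]);out=[]
    for s in(1,-1):
        e=q[(q[:,1]-mid)*s>15];p=np.polyfit(e[:,0]-f,e[:,1],1);out.append((round(np.degrees(np.arctan(p[0])),1),round(p[1],1)))
    print("front x",round(f,1),"edges (yaw, y at front)",out)
```

```bash
python3 -c "
from meas import *
vis()"
```

```text
front x 30.6 edges (yaw, y at front) [(np.float64(5.7), np.float64(36.0)), (np.float64(6.4), np.float64(-23.4))]
```

Emit:
steer_hand:
  steps:
    - [0.003, 0, 0, 0, 0, 0, 0.37]
    - [0.006, 0, 0, 0, 0, 0, 0.37]
    - [0.009, 0, 0, 0, 0, 0, 0.37]
    - [0.01, 0, 0, 0, 0, 0, 0.37]
    - [0.01, 0, 0, 0, 0, 0, 0.37]

```text
time_s: 16.2
position: [0.5625, -0.084, 0.0339]
tcp_rot: [[-0.07, 0.998, -0.0], [0.998, 0.07, 0.0], [0.0, -0.0, -1.0]]
force: [0.1, 0.2, -0.6]
opening: 0.369
grasp_force: 0.0
```

```bash
python3 go.py; python3 -c "
from meas import *
vis()"
```

```text
t 16.2 board -0.1018 -0.0007 z 0.0339 yaw -0.04 F [ 0.1  0.2 -0.6] op 0.3687924651914236
front x 38.3 edges (yaw, y at front) [(np.float64(2.9), np.float64(29.8)), (np.float64(3.6), np.float64(-29.0))]
```

Emit:
steer_hand:
  steps:
    - [0.002, 0, 0, 0, 0, 0, 0.37]
    - [0.004, 0, 0, 0, 0, 0, 0.37]
    - [0.006, 0, 0, 0, 0, 0, 0.37]
    - [0.007, 0, 0, 0, 0, 0, 0.37]
    - [0.007, 0, 0, 0, 0, 0, 0.37]

```text
time_s: 16.8
position: [0.5622, -0.0772, 0.034]
tcp_rot: [[-0.07, 0.998, 0.0], [0.998, 0.07, 0.0], [0.0, 0.0, -1.0]]
force: [0.3, -0.1, 0.4]
opening: 0.37
grasp_force: 0.2
```

```bash
python3 go.py; python3 -c "
from meas import *
vis()"
```

```text
t 16.8 board -0.095 -0.0009 z 0.034 yaw -0.04 F [ 0.3 -0.1  0.4] op 0.36988547960000184
front x 44.6 edges (yaw, y at front) [(np.float64(2.0), np.float64(27.4)), (np.float64(2.3), np.float64(-32.1))]
```

Emit:
steer_hand:
  steps:
    - [-0.015, 0, 0, 0, 0, 0, 0.37]
    - [-0.018, 0, -0.04, 0, 0, 0, 0.37]
    - [-0.01, 0, -0.08, 0, 0, 0, 1]
    - [0.02, -0.001, -0.08, 0, 0, 0, 1]
    - [0.052, -0.001, -0.08, 0, 0, 0, 1]
    - [0.052, -0.001, -0.08, 0, 0, 0, 1]
    - [0.052, -0.001, -0.08, 0, 0, 0, 1]
    - [0.052, -0.001, -0.08, 0, 0, 0, 1]
    - [0.052, -0.001, -0.08, 0, 0, 0, 1]
    - [0.052, -0.001, -0.08, 0, 0, 0, 1]
    - [0.052, -0.001, -0.08, 0, 0, 0, 1]
    - [0.052, -0.001, -0.08, 0, 0, 0, 1]
    - [0.052, -0.001, -0.04, 0, 0, 0, 1]
    - [0.052, -0.001, -0.01, 0, 0, 0, 1]
    - [0.052, -0.001, 0.005, 0, 0, 0, 1]
    - [0.052, -0.001, 0.005, 0, 0, 0, 1]
    - [0.052, -0.001, 0.005, 0, 0, 0, 1]

```text
time_s: 18.6
position: [0.5575, -0.0256, 0.0288]
tcp_rot: [[-0.07, 0.998, -0.0], [0.998, 0.07, 0.0], [0.0, -0.0, -1.0]]
force: [0.5, 0.2, -1.4]
opening: 1.002
grasp_force: 0.0
```

```bash
python3 go.py -.045 .0105 .029
```

```text
t 18.6 board -0.0432 0.0001 z 0.0288 yaw -0.05 F [ 0.5  0.2 -1.4] op 1.0017607718906647
[-0.0018 -0.0104 -0.0002] [-0.03 -0.01 -0.05]
```

Emit:
steer_hand:
  steps:
    - [0, -0.003, 0, 0, 0, 0, 1]
    - [0, -0.006, 0, 0, 0, 0, 1]
    - [0, -0.009, 0, 0, 0, 0, 1]
    - [0, -0.0115, 0, 0, 0, 0, 1]
    - [0, -0.0115, 0, 0, 0, 0, 1]
    - [0, 0, 0, 0, 0, 0, 1]
    - [0, 0, -0.04, 0, 0, 0, 1]
    - [0, 0, -0.09, 0, 0, 0, 1]
    - [-0.04, 0, -0.14, 0, 0, 0, 0.37]
    - [-0.09, 0, -0.14, 0, 0, 0, 0.37]
    - [-0.14, 0, -0.14, 0, 0, 0, 0.37]
    - [-0.18, 0, -0.14, 0, 0, 0, 0.37]
    - [-0.18, 0, -0.14, 0, 0, 0, 0.37]
    - [-0.18, 0, -0.14, 0, 0, 0, 0.37]

```text
time_s: 20.0
position: [0.5702, -0.2064, 0.1687]
tcp_rot: [[-0.067, 0.998, -0.0], [0.998, 0.067, 0.001], [0.001, -0.0, -1.0]]
force: [0.1, 1.6, 0.5]
opening: 0.538
grasp_force: 0.0
```

```bash
python3 -c "
from meas import *
vis();meas((60,100,50),(75,255,255),.030); meas((8,170,60),(16,255,255),.015)"; python3 go.py -.112 0 .034
```

```text
front x 45.0 edges (yaw, y at front) [(np.float64(-0.5), np.float64(28.9)), (np.float64(0.1), np.float64(-30.2))]
ctr mm [-19.9  -0.4] size [ 62.1 129.7] yaw -0.4
ctr mm [113.   -0.6] size [ 63.2 130.1] yaw -0.3
t 20.1 board -0.222 0.0005 z 0.1685 yaw -0.02 F [-0.6 -0.  -0. ] op 0.4523627922627261
[0.1098 0.0007 0.1347] [-0.08 -0.08 -0.02]
```

Emit:
steer_hand:
  steps:
    - [0.05, 0, 0.02, 0, 0, 0, 0.37]
    - [0.1, 0, 0.06, 0, 0, 0, 0.37]
    - [0.11, 0.0005, 0.1, 0, 0, 0, 0.37]
    - [0.11, 0.0005, 0.125, 0, 0, 0, 0.37]
    - [0.11, 0.0005, 0.135, 0, 0, 0, 0.37]
    - [0.11, 0.0005, 0.135, 0, 0, 0, 0.37]

```text
time_s: 20.7
position: [0.5621, -0.0939, 0.0328]
tcp_rot: [[-0.072, 0.997, -0.003], [0.997, 0.072, 0.001], [0.001, -0.003, -1.0]]
force: [-0.3, 0.8, 0.0]
opening: 0.37
grasp_force: 0.0
```

Emit:
steer_hand:
  steps:
    - [0.006, 0, 0, 0, 0, 0, 0.37]
    - [0.012, 0, 0, 0, 0, 0, 0.37]
    - [0.018, 0, 0, 0, 0, 0, 0.37]
    - [0.024, 0, 0, 0, 0, 0, 0.37]
    - [0.03, 0, 0, 0, 0, 0, 0.37]
    - [0.036, 0, 0, 0, 0, 0, 0.37]
    - [0.042, 0, 0, 0, 0, 0, 0.37]
    - [0.048, 0, 0, 0, 0, 0, 0.37]
    - [0.054, 0, 0, 0, 0, 0, 0.37]
    - [0.06, 0, 0, 0, 0, 0, 0.37]
    - [0.06, 0, 0, 0, 0, 0, 0.37]

```text
time_s: 21.8
position: [0.558, -0.0343, 0.0337]
tcp_rot: [[-0.071, 0.998, -0.001], [0.998, 0.071, 0.001], [0.001, -0.001, -1.0]]
force: [0.3, 0.4, 0.1]
opening: 0.373
grasp_force: 0.0
```

```bash
python3 go.py
```

Run:
```python
from meas import *
vis()
c=cams.capture("scene")
cv2.imwrite("pics/s6.png",cv2.resize(c["color"][140:340,140:340,::-1],None,fx=3,fy=3,interpolation=cv2.INTER_CUBIC))
```

```text
t 21.8 board -0.0519 0.0002 z 0.0337 yaw -0.01 F [0.3 0.4 0.1] op 0.37330021388641554Traceback (most recent call last):
  File "<stdin>", line 2, in <module>
  File "meas.py", line 16, in vis
    e=q[(q[:,1]-mid)*s>15];p=np.polyfit(e[:,0]-f,e[:,1],1);out.append((round(np.degrees(np.arctan(p[0])),1),round(p[1],1)))
                             ~~~~~~~~~~^^^^^^^^^^^^^^^^^^^
    raise TypeError("expected non-empty vector for x")
TypeError: expected non-empty vector for x
```

Run:
```python
from meas import *
c=cams.capture("scene")
cv2.imwrite("pics/s7.png",cv2.resize(c["color"][140:340,140:340,::-1],None,fx=3,fy=3,interpolation=cv2.INTER_CUBIC))
```

```text
(no output)
```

View pics/s7.png

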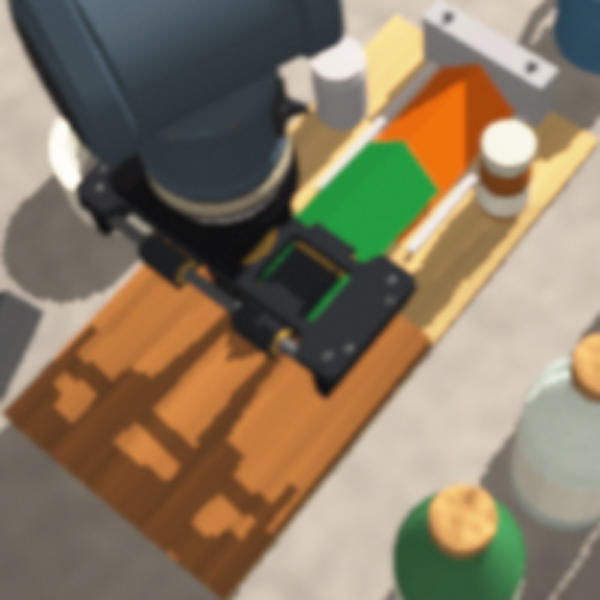

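Green's front end is at crop (385,140)–(437,190), riding straight over the orange guard and clear of both jars. I keep pushing.

Emit:
steer_hand:
  steps:
    - [0.006, 0, 0, 0, 0, 0, 0.37]
    - [0.012, 0, 0, 0, 0, 0, 0.37]
    - [0.018, 0, 0, 0, 0, 0, 0.37]
    - [0.024, 0, 0, 0, 0, 0, 0.37]
    - [0.03, 0, 0, 0, 0, 0, 0.37]
    - [0.036, 0, 0, 0, 0, 0, 0.37]
    - [0.042, 0, 0, 0, 0, 0, 0.37]
    - [0.048, 0, 0, 0, 0, 0, 0.37]
    - [0.054, 0, 0, 0, 0, 0, 0.37]
    - [0.06, 0, 0, 0, 0, 0, 0.37]
    - [0.066, 0, 0, 0, 0, 0, 0.37]
    - [0.071, 0, 0, 0, 0, 0, 0.37]
    - [0.075, 0, 0, 0, 0, 0, 0.37]
    - [0.079, 0, 0, 0, 0, 0, 0.37]
    - [0.082, 0, 0, 0, 0, 0, 0.37]
    - [0.084, 0, 0, 0, 0, 0, 0.37]
    - [0.084, 0, 0, 0, 0, 0, 0.37]

```text
time_s: 23.7
position: [0.5529, 0.0485, 0.0341]
tcp_rot: [[-0.07, 0.998, 0.0], [0.998, 0.07, 0.0], [0.0, 0.0, -1.0]]
force: [-1.6, -2.2, 3.7]
opening: 0.376
grasp_force: 2.8
```

```bash
python3 go.py .0385 0 .032
```

```text
t 23.7 board 0.0311 -0.0005 z 0.0341 yaw -0.05 F [-1.6 -2.2  3.7] op 0.3760707641265695
[ 0.0074 -0.0005  0.0021] [ 0.01 -0.01 -0.05]
```

Emit:
steer_hand:
  steps:
    - [0.002, 0, 0, 0, 0, 0, 0.37]
    - [0.004, 0, 0, 0, 0, 0, 0.37]
    - [0.0055, 0, 0, 0, 0, 0, 0.37]
    - [0.007, 0, 0, 0, 0, 0, 0.37]
    - [0.0085, 0, 0, 0, 0, 0, 0.37]
    - [0.0085, 0, 0, 0, 0, 0, 0.37]

```text
time_s: 24.3
position: [0.5525, 0.0547, 0.0341]
tcp_rot: [[-0.072, 0.997, 0.0], [0.997, 0.072, -0.003], [-0.003, 0.0, -1.0]]
force: [-1.4, -12.3, 4.9]
opening: 0.37
grasp_force: 7.4
```

```bash
python3 go.py
```

```text
t 24.3 board 0.0372 -0.0006 z 0.0341 yaw 0.07 F [ -1.4 -12.3   4.9] op 0.36984565679266246
```

Emit:
steer_hand:
  steps:
    - [-0.01, 0, 0, 0, 0, 0, 0.37]
    - [-0.03, 0, -0.03, 0, 0, 0, 0.37]
    - [-0.06, 0, -0.08, 0, 0, 0, 0.37]
    - [-0.11, 0, -0.12, 0, 0, 0, 0.37]
    - [-0.16, 0, -0.14, 0, 0, 0, 0.37]
    - [-0.2, 0, -0.14, 0, 0, 0, 0.37]
    - [-0.2, 0, -0.14, 0, 0, 0, 0.37]
    - [-0.2, 0, -0.14, 0, 0, 0, 0.37]

```text
time_s: 25.1
position: [0.5665, -0.1442, 0.1738]
tcp_rot: [[-0.066, 0.998, 0.001], [0.998, 0.066, 0.001], [0.001, 0.001, -1.0]]
force: [-0.4, 0.7, 0.7]
opening: 0.365
grasp_force: 0.0
```

Run:
```python
from meas import *
go.where();meas((60,100,50),(75,255,255),.025)
s=cams.capture("scene")
A=cv2.resize(s["color"][130:270,200:340,::-1],(400,400),interpolation=cv2.INTER_CUBIC)
B=cv2.resize(c["color"][165:265,205:305,::-1],(400,400),interpolation=cv2.INTER_CUBIC)
cv2.imwrite("pics/f8.png",np.hstack([A,B]))
```

```text
t 25.15 board -0.16 0.0003 z 0.1731 yaw -0.17 F [-0.   1.5  0.8] op 0.37074186721182445
ctr mm [113.2  -0.2] size [ 62.5 131.5] yaw -0.4
```

View pics/f8.png

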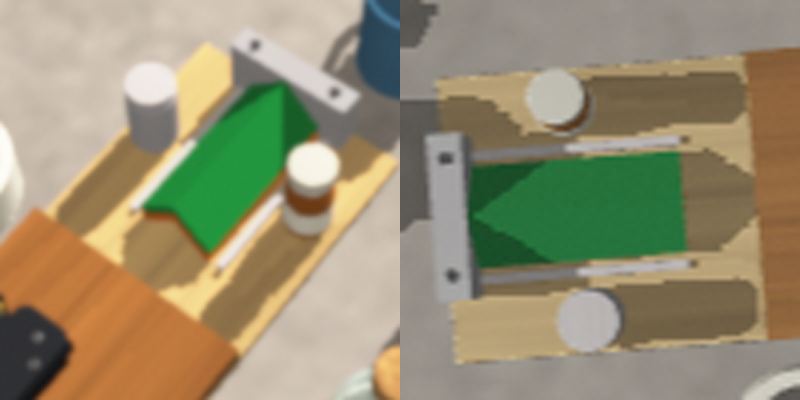

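Left panel: green sits nested on orange, with only an even orange sliver showing under its legs and its front at the stop (about (255,85)). Right panel: it is square in the lane, with its end on the stop face at about x = 470. I'll give both rear ends one more press with shut fingers so they are flush.

Emit:
steer_hand:
  steps:
    - [0.05, 0, 0.03, 0, 0, 0, 0]
    - [0.1, 0, 0.06, 0, 0, 0, 0]
    - [0.15, 0, 0.06, 0, 0, 0, 0]
    - [0.172, 0, 0.06, 0, 0, 0, 0]
    - [0.172, 0, 0.1, 0, 0, 0, 0]
    - [0.172, 0, 0.13, 0, 0, 0, 0]
    - [0.172, 0, 0.143, 0, 0, 0, 0]
    - [0.172, 0, 0.143, 0, 0, 0, 0]
    - [0.178, 0, 0.143, 0, 0, 0, 0]
    - [0.184, 0, 0.143, 0, 0, 0, 0]
    - [0.189, 0, 0.143, 0, 0, 0, 0]
    - [0.192, 0, 0.143, 0, 0, 0, 0]
    - [0.194, 0, 0.143, 0, 0, 0, 0]
    - [0.196, 0, 0.143, 0, 0, 0, 0]
    - [0.197, 0, 0.143, 0, 0, 0, 0]
    - [0.197, 0, 0.143, 0, 0, 0, 0]

```text
time_s: 26.8
position: [0.5528, 0.0528, 0.0313]
tcp_rot: [[-0.07, 0.998, 0.001], [0.998, 0.07, -0.001], [-0.001, 0.0, -1.0]]
force: [-0.5, -4.2, 2.3]
opening: 0.007
grasp_force: 2.3
```

```bash
python3 go.py .0385 0 .031
```

```text
t 26.8 board 0.0354 -0.0007 z 0.0313 yaw -0.02 F [-0.5 -4.2  2.3] op 0.006714438123819838
[ 0.0031 -0.0007  0.0003] [ 0.02  0.08 -0.02]
```

Emit:
steer_hand:
  steps:
    - [0.001, 0, 0, 0, 0, 0, 0]
    - [0.002, 0, 0, 0, 0, 0, 0]
    - [0.003, 0, 0, 0, 0, 0, 0]
    - [0.003, 0, 0, 0, 0, 0, 0]

```text
time_s: 27.2
position: [0.5528, 0.053, 0.0313]
tcp_rot: [[-0.072, 0.997, 0.001], [0.997, 0.072, -0.005], [-0.005, 0.0, -1.0]]
force: [-1.7, -14.6, 3.0]
opening: 0.001
grasp_force: 7.5
```

```bash
python3 go.py
```

```text
t 27.2 board 0.0355 -0.0007 z 0.0313 yaw 0.1 F [ -1.7 -14.6   3. ] op 0.0010110827758059082
```

Emit:
steer_hand:
  steps:
    - [-0.01, 0, 0, 0, 0, 0, 0]
    - [-0.03, 0, -0.03, 0, 0, 0, 0]
    - [-0.06, 0, -0.08, 0, 0, 0, 0]
    - [-0.11, 0, -0.12, 0, 0, 0, 0]
    - [-0.16, 0, -0.14, 0, 0, 0, 0]
    - [-0.2, 0, -0.14, 0, 0, 0, 0]
    - [-0.2, 0, -0.14, 0, 0, 0, 0]
    - [-0.2, 0, -0.14, 0, 0, 0, 0]

```text
time_s: 28.0
position: [0.5666, -0.1448, 0.1712]
tcp_rot: [[-0.066, 0.998, 0.001], [0.998, 0.066, 0.0], [0.0, 0.001, -1.0]]
force: [-0.0, 0.4, 0.1]
opening: 0.006
grasp_force: 0.0
```

Run:
```python
from meas import *
go.where();meas((60,100,50),(75,255,255),.025)
s=cams.capture("scene")
for z in(.0568,.0618):
  P=[[*(go.B0+x*go.a-.0006*go.b),z] for x in(.045,.175)];print(z,proj(s,P).round(1).tolist())
m=mask(s,(55,100,40),(75,255,255));m[:,330:]=0;m[270:]=0;k=big(m)[:,0];print("green poly",cv2.approxPolyDP(k,2,True)[:,0].tolist())
```

```text
t 28.05 board -0.1605 0.0003 z 0.1704 yaw -0.18 F [ 0.3  0.1 -0.2] op 0.006304307300279889
ctr mm [113.2  -0.6] size [ 61.9 131.7] yaw -0.1
0.0568 [[259.8, 202.9], [299.4, 158.7]]
0.0618 [[259.6, 201.7], [299.5, 157.2]]
green poly [[299, 159], [288, 160], [251, 202], [260, 203], [273, 217], [299, 187], [300, 182], [310, 174]]
```

```bash
python3 -c "
from rig import bot, cams, telemetry, hand_in
print(hand_in())"
```

```text
the job is handed in; nothing more can be done
None
```

The orange guard is home against the stop, and the green one was tipped over, straightened, slid on and nested fully down on it. Camera and contact checks show both ends flush, neither guard was picked up, nothing else on the table was touched as far as I could see, and I handed the job in at about 28 s.

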